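Fetch the brass bushing from the parts carousel

ROBOT

A 6-joint arm with a two-finger parallel gripper is mounted at the origin on the work surface. World frame = base frame: x ahead of the robot, y to its left, z up, the work surface at z = 0. Lengths are in m, angles in rad, forces in N, time in s.
With the tool pointing down it reaches from about 0.375 to 0.9 m from the base axis. Payload 3.1 kg.
Tool frame: the origin (TCP) lies between the finger pads; the fingertips stand 22 mm ahead of it and the grasp point (between the pads) lies 3 mm ahead of it; z points along the fingers, y is the line along which they close (so a half turn about z gives the same grasp; the last joint's range is limited). The gripper opens to 87 mm and grips with 3 to 60 N. Pads are 19 mm wide; open, the fingers measure 117 mm over their backs; the gripper's body (75 mm by 190 mm) begins 51 mm behind the grasp point.
Start: joints at [1.022, 0.527, 1.433, -0, 1.181, -0.178], TCP at [0.226, 0.583, 0.245] pointing down, gripper open.
Joint ranges: [-3.08, 3.08], [-0.75, 2.2], [0.22, 2.44], [-1.43, 4.57], [0, 2.65], [-2.85, 2.85]. Speed limits (rad/s): [2.79, 2.79, 3.14, 3.14, 3.14, 3.14].

INTERFACE

Orientations are given as a unit quaternion [x, y, z, w].
In Python, from rig import get_obs, camera, get_calibration, hand_in, cut_out gives the robot as it stands.
- The arm moves only by the shell command python3 -m inch 'ROWS' [OPENING] [FORCE]. ROWS is JSON, one flat list of numbers, 6 for each row, row after row: the shift along the tool's x, y, z scaled (see below), then the turn, a rotation vector about the tool's x, y, z scaled (see below). A call has 1 to 20 rows; each row is the pose to reach, as a shift and turn from the pose commanded when the call began, along the tool's axes at that moment; what a row does not reach only later rows make up. The controller multiplies each number of a shift by 0.08 m and each number of a turn by 90 degrees. A row lasts 1/12 s, in which the tool goes at most 41.7 mm and 7.16 degrees, less where a joint would pass 70% of its speed; a pose out of reach is approached as far as the arm can. A call with a number of a shift or a turn outside -1 to 1 is refused whole. A call with a gripper value outside its range is refused whole. OPENING is the finger opening in mm, from 0 to 87, set as the call begins (- or left out, the last holds). The fingers move at their own pace and stop on an object; FORCE is the grip in N (left out, the last holds). Time passes only in rows, so rows that repeat a pose let the fingers close. It gives the time, the measured TCP pose, the force, the opening and the grip force at its end, in the units of the state.
- get_obs(): the state, without advancing time (a new reading comes with each control period).
- camera(name): name is "side" or "top" or "wrist"; returns the picture (384x512x3 uint8, red, green, blue); there is no depth.
- get_calibration(name): a dict with "vertical_fov" (degrees; the focal length in pixels is half the picture's height over the tangent of half this angle, whatever the lens; pixels are square), "cx", "cy" (the principal point, pixels), "T" (4x4, takes a point from camera to world coordinates). Camera axes: x right, y down, z forward; pixel columns grow to the right and rows downward; lengths in m; the calibration is good to about 2 mm. The wrist camera is an equidistant fisheye: a pixel r from the principal point sees the ray r / f radians off the axis. A picture is of the moment at which its call begins: read the wrist's pose just before it. get_calibration takes no time and is no camera call; for the wrist camera it gives the pose at the moment of the call.
- hand_in(): hands the job in; it is judged then, once.
Trained networks look in the newest picture that a camera, given by its name, has taken for a name from the list of things; names that differ only in an ending like _2 or _b are one class to them, and where a whole thing is asked for, a point or a joint stands for the part that bears it (a point fixed in the world has none). Each returns a list of dicts, best first, with "conf" (0 to 1); they miss things now and then, are a little off and sometimes report something else, mostly with a low value. They report only what shows in the picture. A call takes as long as a camera call. They do not tell look-alikes from the thing itself.
- cut_out(camera, thing): "region" (384x512 bool, what is visible of it) and "bbox" ([left, top, right, bottom] in pixels, round what is visible of it).
The state is a dict: "time": time; "q": joint angles; "joint_velocities": joint speeds; "joint_torque": joint torques, N m; "position": TCP position; "tool_rot": TCP orientation; "ft_force": force on the tool from outside, world axes, zero at the start; "moment": the same for the moment, N m; "grip_width": finger opening in m; "grip_force": force on a finger pad.
Only numpy, scipy, OpenCV 4.12 (cv2) and the standard library are available. Lean on these libraries where they do the work, as an engineer would, in place of code of your own. Each camera call takes 0.05 s, during which the arm holds its last target. There are 200 camera calls.

TASK

On the workshop bench, turn the parts carousel until the compartment with the brass flanged bushing lines up with the red pointer in the open front of the wire guard. Then lift that bushing out through the open front and stand it upright in the red tray, setting it down rather than dropping it.

Things in the scene. Friction and masses are not known exactly. Their poses are not given: they have to be found in the camera images.
- bushing: Brass flanged bushing, 45 mm high, 0.1 to 0.2 kg, upright in a carousel compartment, flange down. Flange 44 mm diameter, 7 mm high; round body above it 28 mm diameter (grip here). Origin: centre of its underside; z up. Its axis is about 90 mm from the carousel's axis. Other compartments hold a steel bushing of the same shape, a dark hex bolt and a black rubber foot, not wanted.
- stand: Fixed grey round stand, 300 mm diameter. Origin: on the carousel's vertical axis at bench height; z up. Its -x axis runs through the red pointer (tab on its front rim, 150 to 182 mm out), roughly towards the robot. A guard of steel wires, top 78 mm above the bench, covers the ring 65 to 148 mm from the axis, except for an open front 60 degrees to each side of the pointer; no part passes the wires.
- carousel (a joint): Turning angle of the blue turntable on the stand, rad, 0 at the start of each run, growing anticlockwise seen from above; it can turn a whole turn either way and stays where it is left. 270 mm diameter, five equal compartments of 72 degrees: floor 16 mm above the bench, dividers up to 26 mm.
- knob (a point): Centre of the black ball knob, 28 mm diameter, on a 10 mm upright stem fixed to the turntable, 45 mm from its axis, in the empty compartment; 115 mm above the bench, clear above guard and parts. The ball spins freely on its stem; led round its level circle it turns the carousel (about 1.5 N). At the start it is on the front side, the bushing 72 or 144 degrees from it, either way.
- red_tray: Red open tray fixed to the bench, 110 mm (x) by 130 mm (y) outside, walls 3 mm thick and 14 mm high, floor 3 mm thick. Origin: centre of its underside at bench height; z up. A grey tray of the same size near by is not wanted.
Not all that is in view belongs to the job. There is more than one size of the red_tray; the job needs the larger.

How it is judged:
By the outcome, as a careful person would: the job done as asked, in the order asked, and still so for the second after the job is handed in, with the robot touching nothing.
It also fails if it takes over 51 s, if anything falls off the work surface, if the arm or the gripper's body presses on something with over 40 N, if the wrist force passes 120 N, or if a joint passes its speed limit or range.

## Working session

There is one attempt and no reset: what is moved stays moved. The work goes in short steps, Python scripts to look and compute and a shell command to move; the robot and the scene stay as the last step left them, time stands still between calls to the robot, and variables do not carry over. Pictures are saved under pics/ and viewed, at most 10 in all, crops included, and the job is handed in when it is done.

```bash
ls; mkdir -p pics; python3 - <<'E'
from rig import *
import cv2,numpy as np
o=get_obs(); print(o['time'],o['position'],o['tool_rot'],o['q'])
a=camera('top');b=camera('side');
for n,i in(('top',a),('side',b)):
    cv2.imwrite(f'pics/{n}0.png',i[:,:,::-1]); c=get_calibration(n); print(n,c)
    for t in('bushing','stand','carousel','knob','red_tray'):
        for d in cut_out(n,t)[:4]:
            ys,xs=np.nonzero(d['region']); print(t,round(d['conf'],2),d['bbox'],xs.mean().round(1),ys.mean().round(1))
E
```

```text
pics
0.0 [0.22551015 0.58215784 0.24359578] [ 1.83863422e-01  9.82951224e-01 -9.95272922e-04 -3.77424757e-04] [ 1.02247979e+00  5.28419010e-01  1.43391731e+00 -2.15859416e-06
  1.18138520e+00 -1.78484612e-01]
top {'vertical_fov': 42.39197394982925, 'cx': 248.70906450683142, 'cy': 186.19398594979748, 'T': array([[ 0.01702187, -0.99600476,  0.0876628 ,  0.43377484],
       [-0.99983542, -0.01750627, -0.00475984, -0.0377945 ],
       [ 0.00627547, -0.08756735, -0.99613883,  0.9957998 ],
       [ 0.        ,  0.        ,  0.        ,  1.        ]])}
bushing 0.69 [184.4, 87.1, 201.7, 107.5] 194.0 98.4
stand 0.74 [87.8, 59.2, 245.7, 229.1] 171.6 130.9
carousel 0.94 [105.6, 68.2, 236.7, 204.6] 171.3 142.7
carousel 0.29 [310.9, 202.4, 378.8, 259.3] 343.8 229.6
knob 0.68 [101.9, 71.6, 241.1, 201.8] 171.0 140.6
red_tray 0.96 [312.1, 202.1, 378.1, 258.9] 343.8 229.4
red_tray 0.9 [305.3, 282.3, 358.1, 332.2] 329.5 306.4
side {'vertical_fov': 52.138304514646755, 'cx': 256.7526451860736, 'cy': 190.73440117752483, 'T': array([[ 0.95968128, -0.13778804,  0.24500264,  0.3008202 ],
       [-0.28107475, -0.47960868,  0.83124756, -0.76061092],
       [ 0.00296942, -0.86659678, -0.49900021,  0.53682001],
       [ 0.        ,  0.        ,  0.        ,  1.        ]])}
bushing 0.51 [302.1, 171.9, 317.9, 190.6] 310.9 182.5
stand 0.75 [213.0, 144.8, 338.4, 222.3] 287.6 188.9
carousel 0.62 [227.1, 151.7, 328.8, 217.5] 272.7 189.5
knob 0.6 [228.7, 149.9, 328.0, 216.3] 273.0 189.7
knob 0.31 [304.5, 173.1, 317.0, 191.3] 310.2 183.3
red_tray 0.61 [138.3, 278.0, 185.8, 319.7] 164.5 298.4
red_tray 0.59 [214.0, 261.4, 287.9, 325.2] 248.6 292.9
red_tray 0.25 [225.8, 150.2, 329.3, 217.4] 273.3 189.6
```

```bash
python3 - <<'E'
import cv2,numpy as np
a=cv2.imread('pics/top0.png');b=cv2.imread('pics/side0.png')
A=cv2.resize(a[40:340,80:400],None,fx=1.85,fy=1.85,interpolation=cv2.INTER_CUBIC)
B=cv2.resize(b[120:340,120:360],None,fx=2.5,fy=2.5,interpolation=cv2.INTER_CUBIC)
cv2.imwrite('pics/a.png',A);cv2.imwrite('pics/b.png',B)
E
```

```text
(no output)
```

View pics/a.png

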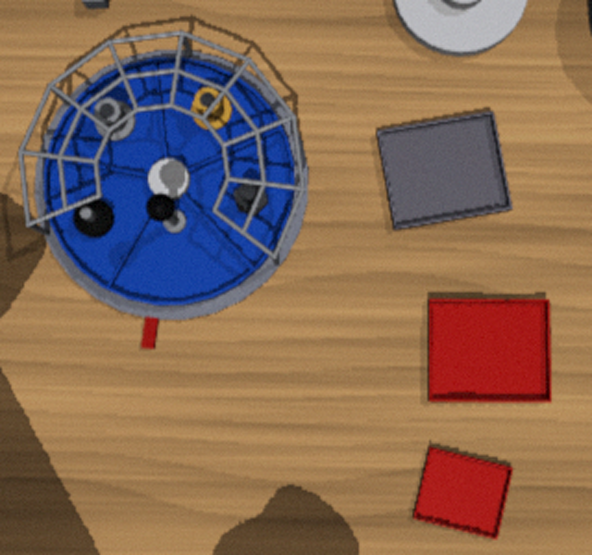

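View pics/b.png

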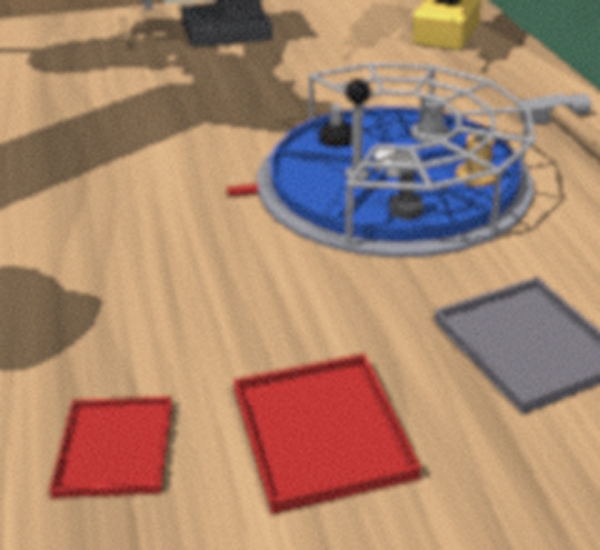

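Top view, candidates for the wanted bushing: brass with flange at (194,98) – chosen; steel look-alike at (141,104), bolt at (214,145), rubber foot at (130,157). The knob is at (167,152) and the pointer at (160,220). The larger red tray is at (344,229); the small red one (329,306) and the grey one (320,131) are not wanted.

```bash
cat > h.py <<'E'
from rig import *
import cv2,numpy as np
from scipy.spatial.transform import Rotation as R
def ray(c,p):
    f=192/np.tan(np.radians(c['vertical_fov']/2)); u=np.array([p[0]-c['cx'],p[1]-c['cy']])
    if c.get('fish'):
        r=np.hypot(*u)+1e-9; th=r/f; d=np.r_[u/r*np.sin(th),np.cos(th)]
    else: d=np.r_[u/f,1]
    T=np.array(c['T']); d=T[:3,:3]@d; return T[:3,3],d/np.linalg.norm(d)
def plane(c,p,z): o,d=ray(c,p); return (o+d*(z-o[2])/d[2])
def tri(*obs):
    A=0;b=0;L=[ray(c,p) for c,p in obs]
    for o,d in L: M=np.eye(3)-np.outer(d,d); A=A+M; b=b+M@o
    x=np.linalg.solve(A,b); return x.round(4),[round(float(np.linalg.norm((np.eye(3)-np.outer(d,d))@(x-o)))*1e3,1) for o,d in L]
def cal(n):
    c=dict(get_calibration(n)); c['fish']=n=='wrist'; return c
def totool(pos,yaw=None):
    """shift row (units) from commanded pose ~ measured"""
    o=get_obs(); r=R.from_quat(o['tool_rot']); return (r.inv().apply(np.array(pos)-o['position'])/0.08).round(3)
E
python3 - <<'E'
from h import *
t=cal('top');s=cal('side')
print('hub',tri((t,(170.8,136.2)),(s,(278.8,183.2))))
print('knob',tri((t,(167,151.9)),(s,(262.8,156.4))))
print('bush',tri((t,(194.,97)),(s,(312,176))))
a=cv2.imread('pics/top0.png'); hsv=cv2.cvtColor(a,cv2.COLOR_BGR2HSV)
m=cv2.inRange(hsv,(105,120,50),(125,255,255)); ys,xs=np.nonzero(m)
P=np.array([plane(t,(x,y),.02)[:2] for x,y in zip(xs,ys) if x<260 and y<240],np.float32)
h=cv2.convexHull(P); print('blue',cv2.minEnclosingCircle(P),cv2.fitEllipse(h))
red=cv2.inRange(hsv,(0,150,80),(8,255,255))|cv2.inRange(hsv,(172,150,80),(180,255,255))
n,l,st,ce=cv2.connectedComponentsWithStats(red)
for i in range(1,n):
    if st[i,4]>30:
        ys,xs=np.nonzero(l==i); Q=np.array([plane(t,(x,y),.012)[:2] for x,y in zip(xs,ys)],np.float32)
        print('red',ce[i],Q.mean(0),cv2.minAreaRect(Q))
E
```

```text
hub (array([0.618 , 0.1131, 0.026 ]), [2.2, 2.2])
knob (array([0.5711, 0.1055, 0.115 ]), [0.7, 0.7])
bush (array([0.6898, 0.0648, 0.0616]), [3.5, 3.5])
blue ((0.616072952747345, 0.1138654500246048), 0.13630680739879608) ((0.616163969039917, 0.11408587545156479), (0.2703796625137329, 0.2710058391094208), 87.51171875)
red [343.93148808 228.79638257] [ 0.43900365 -0.23266518] ((0.4390844404697418, -0.23407229781150818), (0.11140022426843643, 0.1295122355222702), 0.3334696292877197)
red [160.4296875 219.859375 ] [0.45035923 0.13119377] ((0.45036211609840393, 0.1311585009098053), (0.015135676600039005, 0.03255558758974075), 83.7533950805664)
red [329.72225201 306.06273458] [ 0.28795183 -0.20487097] ((0.28802409768104553, -0.20513851940631866), (0.09189952164888382, 0.07821625471115112), 77.11943054199219)
```

Everything agrees with the description: axis (0.6165, 0.1135), pointer direction about 174°, bushing at about −34°, larger tray at (0.439, −0.233). Next: turn the tool so it closes across the pointer direction, then travel to above the knob.

```bash

python3 -m inch '[0,0,0,0,0,-0.168, 0,0,0,0,0,-0.168, 0,0,0,0,0,-0.168]' 60
python3 -m inch '[-0.4,-0.45,0,0,0,0, -0.8,-0.9,0,0,0,0, -0.8,-0.9,0,0,0,0]'
python3 -m inch '[-0.4,-0.45,0,0,0,0, -0.8,-0.9,0,0,0,0, -0.8,-0.9,0,0,0,0]'
python3 -m inch '[-0.4,-0.45,0,0,0,0, -0.8,-0.9,0,0,0,0, -0.8,-0.9,0,0,0,0]'
python3 -m inch '[-0.4,-0.45,0,0,0,0, -0.8,-0.9,0,0,0,0, -0.8,-0.9,0,0,0,0]'
python3 -m inch '[-0.4,-0.45,0,0,0,0, -0.8,-0.9,0,0,0,0, -0.8,-0.9,0,0,0,0, -0.8,-0.9,0,0,0,0]'
python3 - <<'E'
from h import *
o=get_obs();print(o['time'],o['position'],o['tool_rot'],o['ft_force'])
c=cal('wrist');i=camera('wrist');cv2.imwrite('pics/w1.png',i[:,:,::-1]);np.save('w1.npy',c)
print(c, totool((.571,.1055,.118)))
E
```

```text
time: 0.85
position: [0.2259, 0.5827, 0.2446]
tool_rot: [0.052, 0.999, 0.0, 0.0]
ft_force: [1.0, 0.5, -0.5]
grip_width: 0.0743
grip_force: 0.0
time: 1.1
position: [0.2837, 0.5009, 0.2443]
tool_rot: [0.055, 0.998, -0.002, 0.0]
ft_force: [-0.4, -0.1, 0.3]
grip_width: 0.062
grip_force: 0.0
time: 1.35
position: [0.3402, 0.4226, 0.2447]
tool_rot: [0.056, 0.998, -0.001, 0.001]
ft_force: [0.2, -0.3, -1.0]
grip_width: 0.0605
grip_force: 0.0
time: 1.6
position: [0.3967, 0.3447, 0.2448]
tool_rot: [0.056, 0.998, -0.0, 0.001]
ft_force: [-0.2, 0.3, -0.6]
grip_width: 0.0601
grip_force: 0.0
time: 1.85
position: [0.4534, 0.2663, 0.245]
tool_rot: [0.056, 0.998, -0.0, 0.002]
ft_force: [0.2, -0.2, 0.0]
grip_width: 0.0602
grip_force: 0.0
time: 2.18
position: [0.5086, 0.1888, 0.2447]
tool_rot: [0.056, 0.998, 0.0, 0.001]
ft_force: [-0.9, 0.2, 0.2]
grip_width: 0.0599
grip_force: 0.0
2.1833 [0.50861019 0.18884654 0.24472071] [5.60506135e-02 9.98427386e-01 1.33561172e-04 1.03215836e-03] [-0.87632403  0.21477959  0.15889001]
{'vertical_fov': 65.70646984690485, 'cx': 261.7892424990243, 'cy': 186.1527264164231, 'T': array([[ 0.11171803,  0.953843  ,  0.27875187,  0.43243808],
       [ 0.99373872, -0.10767353, -0.029829  ,  0.1973188 ],
       [ 0.00156201,  0.28033896, -0.9598998 ,  0.38396298],
       [ 0.        ,  0.        ,  0.        ,  1.        ]]), 'fish': True} [-0.915 -0.967  1.58 ]
```

View pics/w1.png

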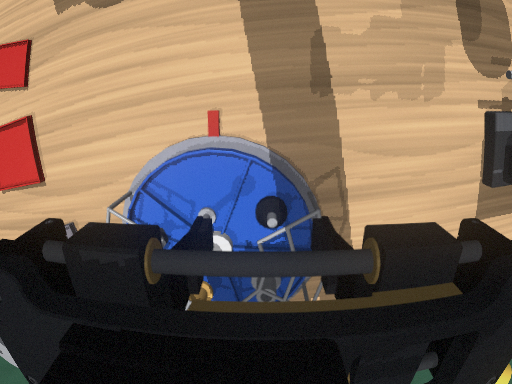

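The view shows the pointer at (213,123), the rubber foot at (271,212), the tray edge at left and the empty compartment towards the pointer; the knob is hidden behind the left finger. Going over the knob, then down and gripping lightly.

```bash

python3 -m inch '[-0.4,-0.45,0,0,0,0, -0.8,-0.85,0,0,0,0, -0.915,-0.965,0,0,0,0, -0.915,-0.965,0,0,0,0]'
python3 -m inch '[0,0,0.4,0,0,0, 0,0,0.8,0,0,0, 0,0,0.8,0,0,0]'
python3 - <<'E'
from h import *
print(totool((.571,.1055,.118)))
c=cal('top')
for z,p in ((.026,(140.5,196.8)),): print('div',plane(c,p,z))
o=get_obs();c=cal('wrist');i=camera('wrist');cv2.imwrite('pics/w2.png',i[:,:,::-1]);np.save('w2.npy',c)
i=camera('top');cv2.imwrite('pics/t2.png',cv2.resize(i[40:240,80:260,::-1],None,fx=3,fy=3,interpolation=cv2.INTER_CUBIC))
a=cv2.imread('pics/t2.png');b=cv2.resize(cv2.imread('pics/side0.png')[130:230,210:345],None,fx=1.8,fy=1.8);a[:b.shape[0],540-b.shape[1]:]=b
cv2.imwrite('pics/t2.png',a)
E
```

```text
time: 2.57
position: [0.5735, 0.1048, 0.2448]
tool_rot: [0.055, 0.999, -0.0, 0.002]
ft_force: [1.0, -0.0, 0.4]
grip_width: 0.0601
grip_force: 0.0
time: 2.82
position: [0.565, 0.1086, 0.1753]
tool_rot: [0.053, 0.999, 0.0, -0.007]
ft_force: [-1.4, 0.8, -0.3]
grip_width: 0.0603
grip_force: 0.0
[-0.088 -0.03   0.715]
div [0.49452794 0.1692738  0.026     ]
```

View pics/w2.png

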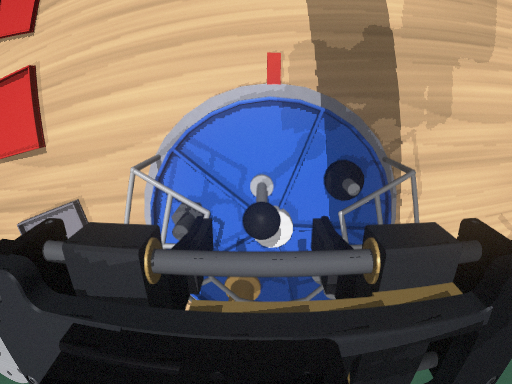

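The knob ball is centred between the fingers at (262,220), the pointer at (274,68), divider ends at (323,108) and (172,150), and brass at (241,287). Going down the rest and gripping.

```bash

python3 - <<'E'
from h import *
w=np.load('w2.npy',allow_pickle=True).item();t=cal('top')
print('knob',tri((t,(167,151.9)),(w,(262,220))))
ax=np.array([.6165,.1135])
for n,p,z in(('ptr',(274,68),.012),('d1',(323,108),.026),('d2',(172,150),.026),('bush top',(241,284),.061)):
    P=plane(w,p,z);print(n,P.round(4),np.degrees(np.arctan2(*(P[:2]-ax)[::-1])).round(1),np.hypot(*(P[:2]-ax)).round(4))
E
python3 -m inch '[0.03,0,0.4,0,0,0, 0.03,0,0.79,0,0,0, 0.03,0,0.79,0,0,0, 0.03,0,0.79,0,0,0]'
python3 -m inch '[0,0,0,0,0,0, 0,0,0,0,0,0, 0,0,0,0,0,0, 0,0,0,0,0,0, 0,0,0,0,0,0, 0,0,0,0,0,0]' 20 6
```

```text
knob (array([0.5718, 0.1072, 0.1116]), [1.2, 1.2])
ptr [0.4531 0.1329 0.012 ] 173.2 0.1646
d1 [0.4978 0.176  0.026 ] 152.2 0.1341
d2 [0.523  0.0218 0.026 ] -135.6 0.131
bush top [0.6614 0.0773 0.061 ] -38.9 0.0577
time: 3.25
position: [0.5679, 0.1076, 0.118]
tool_rot: [0.052, 0.999, 0.0, -0.001]
ft_force: [0.3, 0.0, -0.4]
grip_width: 0.0605
grip_force: 0.0
time: 3.75
position: [0.5686, 0.107, 0.118]
tool_rot: [0.053, 0.999, 0.0, 0.001]
ft_force: [1.0, 7.8, 2.9]
grip_width: 0.0281
grip_force: 4.1
```

```bash

python3 -m inch '[0.007,0.033,0,0,0,0, 0.015,0.091,0,0,0,0, 0.017,0.16,0,0,0,0, 0.009,0.238,0,0,0,0, -0.01,0.314,0,0,0,0, -0.039,0.387,0,0,0,0, -0.079,0.455,0,0,0,0, -0.127,0.516,0,0,0,0, -0.183,0.571,0,0,0,0, -0.247,0.617,0,0,0,0, -0.316,0.654,0,0,0,0, -0.39,0.681,0,0,0,0, -0.467,0.697,0,0,0,0, -0.545,0.703,0,0,0,0, -0.623,0.697,0,0,0,0, -0.7,0.681,0,0,0,0, -0.774,0.654,0,0,0,0, -0.843,0.617,0,0,0,0, -0.907,0.571,0,0,0,0, -0.95,0.531,0,0,0,0]' 20 10
python3 -m inch '[-0.03,-0.03,0,0,0,0, -0.042,-0.049,0,0,0,0, -0.042,-0.049,0,0,0,0, -0.042,-0.049,0,0,0,0]'
python3 - <<'E'
from h import *
for n in('top','side','wrist'):
    i=camera(n);cv2.imwrite(f'pics/{n}3.png',i[:,:,::-1])
    d=cut_out(n,'bushing')
    for k in d[:3]: print(n,k['conf'],k['bbox'])
np.save('w3.npy',cal('wrist'))
a=cv2.imread('pics/wrist3.png')
s=cv2.resize(cv2.imread('pics/side3.png')[130:240,200:350],None,fx=2,fy=2);t=cv2.resize(cv2.imread('pics/top3.png')[60:240,80:260],None,fx=1.6,fy=1.6)
r=np.zeros((384+0,300,3),np.uint8);r[:220]=s;t=cv2.resize(t,(164,164));r[220:384,:164]=t
cv2.imwrite('pics/v3.png',np.hstack([a[:, :500],r]))
E
```

```text
time: 5.42
position: [0.6486, 0.142, 0.118]
tool_rot: [0.053, 0.999, 0.001, 0.0]
ft_force: [-2.1, 0.4, 4.5]
grip_width: 0.027
grip_force: 10.0
time: 5.75
position: [0.652, 0.1369, 0.118]
tool_rot: [0.053, 0.999, 0.0, 0.001]
ft_force: [0.1, -2.5, 5.2]
grip_width: 0.0274
grip_force: 10.0
top 0.75 [154.4, 170.0, 175.6, 193.7]
side 0.5 [236.2, 170.6, 252.8, 192.9]
wrist 0.88 [201.7, 19.2, 258.8, 72.9]
```

View pics/v3.png

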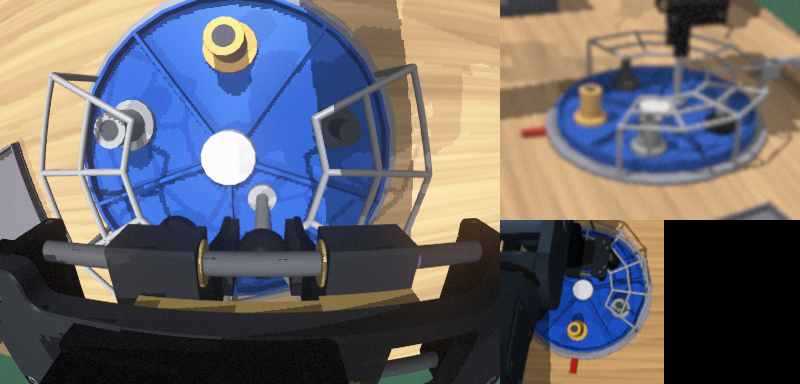

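The brass bushing now stands in the open front at wrist (228,45), with its compartment's dividers ending at (138,38) and (318,33); steel is at left and the knob is still held.

```bash

python3 - <<'E'
from h import *
w=np.load('w3.npy',allow_pickle=True).item();t=cal('top');s=cal('side')
ax=np.array([.6165,.1135])
def rep(n,P): print(n,P.round(4),np.degrees(np.arctan2(*(P[:2]-ax)[::-1])).round(1)%360,np.hypot(*(P[:2]-ax)).round(4))
for n,p,z in(('hub',(229,157),.03),('dl',(138,38),.026),('dr',(318,33),.026),('btop',(226,36),.061)): rep(n,plane(w,p,z))
i=cv2.imread('pics/top3.png');h=cv2.cvtColor(i,cv2.COLOR_BGR2HSV)
m=cv2.inRange(h,(15,100,90),(32,255,255))[165:198,150:180]; ys,xs=np.nonzero(m)
print(xs.min()+150,xs.max()+150,ys.min()+165,ys.max()+165)
rep('flange top',plane(t,(164.8,182),.03))
m=cv2.inRange(h,(0,150,80),(8,255,255))|cv2.inRange(h,(172,150,80),(180,255,255))
ys,xs=np.nonzero(m[200:240,140:180]); rep('ptr',plane(t,(xs.mean()+140,ys.mean()+200),.012))
E
```

```text
hub [0.6156 0.1154 0.03  ] 116.4 0.0021
dl [0.5083 0.0517 0.026 ] 209.7 0.1246
dr [0.5249 0.1944 0.026 ] 138.6 0.1222
btop [0.5291 0.1267 0.061 ] 171.4 0.0884
154 175 171 191
flange top [0.5241 0.122  0.03  ] 174.8 0.0928
ptr [0.4504 0.1313 0.012 ] 173.9 0.1671
```

Compartment centre is at 174.2° against the pointer's 173.9°: lined up. Release and rise.

```bash

python3 -m inch '[0,0,0,0,0,0, 0,0,0,0,0,0, 0,0,0,0,0,0, 0,0,0,0,0,0, 0,0,0,0,0,0]' 56
python3 -m inch '[0,0,-0.4,0,0,0, 0,0,-0.9,0,0,0, 0,0,-0.9,0,0,0]'
python3 -m inch '[0.4,0,0,0,0,0, 0.8,0,0,0,0,0, 0.8,0,0,0,0,0, 0.8,0,0,0,0,0]'
python3 - <<'E'
from h import *
o=get_obs();print(o['position'],o['tool_rot'],totool((.527,.124,.19)))
w=cal('wrist');i=camera('wrist');cv2.imwrite('pics/w4.png',i[:,:,::-1]);np.save('w4.npy',w)
d=cut_out('wrist','bushing')
for k in d[:2]: print(k['conf'],k['bbox'])
a=cv2.resize(i[80:330,130:400,::-1],None,fx=2.2,fy=2.2);cv2.imwrite('pics/v4.png',a)
E
```

```text
time: 6.47
position: [0.6507, 0.1369, 0.1167]
tool_rot: [0.053, 0.999, 0.0, -0.001]
ft_force: [-0.2, 1.0, 0.0]
grip_width: 0.0514
grip_force: 0.0
time: 6.72
position: [0.6558, 0.1371, 0.1967]
tool_rot: [0.053, 0.999, 0.001, 0.007]
ft_force: [1.4, -0.9, 1.2]
grip_width: 0.0554
grip_force: 0.0
time: 7.05
position: [0.5854, 0.1438, 0.1891]
tool_rot: [0.053, 0.999, -0.0, -0.001]
ft_force: [0.4, -0.4, 0.3]
grip_width: 0.0564
grip_force: 0.0
[0.58535303 0.14382923 0.18914931] [ 5.25096616e-02  9.98619808e-01 -5.94571735e-05 -1.10032445e-03] [ 0.699 -0.323 -0.009]
0.75 [217.4, 105.6, 258.7, 143.7]
```

View pics/v4.png

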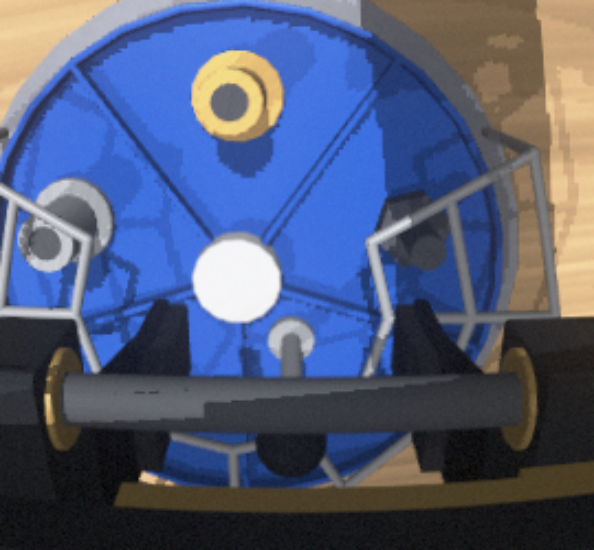

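Brass bushing: top opening at wrist pixel (234.5,126), flange centre at about (238,123.6), compartment undisturbed. Triangulating with the previous wrist view.

```bash

python3 - <<'E'
from h import *
w=np.load('w3.npy',allow_pickle=True).item();v=np.load('w4.npy',allow_pickle=True).item()
print('top',tri((w,(226,36)),(v,(234.5,125.9))),plane(v,(234.5,125.9),.061),'flange',plane(v,(238.2,123.6),.023))
print(totool((.527,.124,.19)))
E
python3 -m inch '[0.35,-0.16,0,0,0,0, 0.7,-0.32,0,0,0,0, 0.7,-0.32,0,0,0,0, 0.7,-0.32,0,0,0,0]'
python3 - <<'E'
from h import *
o=get_obs();print(o['position'],o['tool_rot'])
w=np.load('w3.npy',allow_pickle=True).item();v=cal('wrist');i=camera('wrist');cv2.imwrite('pics/w5.png',i[:,:,::-1]);np.save('w5.npy',v)
a=cv2.resize(i[100:280,160:360,::-1],None,fx=3,fy=3);cv2.imwrite('pics/v5.png',a)
E
```

```text
top (array([0.528 , 0.1257, 0.0564]), [0.6, 0.6]) [0.52766372 0.12547353 0.061     ] flange [0.5282868  0.12580611 0.023     ]
[ 0.742 -0.324 -0.005]
time: 7.48
position: [0.5293, 0.1234, 0.1894]
tool_rot: [0.053, 0.999, 0.0, 0.0]
ft_force: [0.8, 0.5, 0.9]
grip_width: 0.0561
grip_force: 0.0
[0.52929181 0.12343392 0.18937156] [5.33915457e-02 9.98573645e-01 2.77874760e-05 1.34666760e-04]
```

View pics/v5.png

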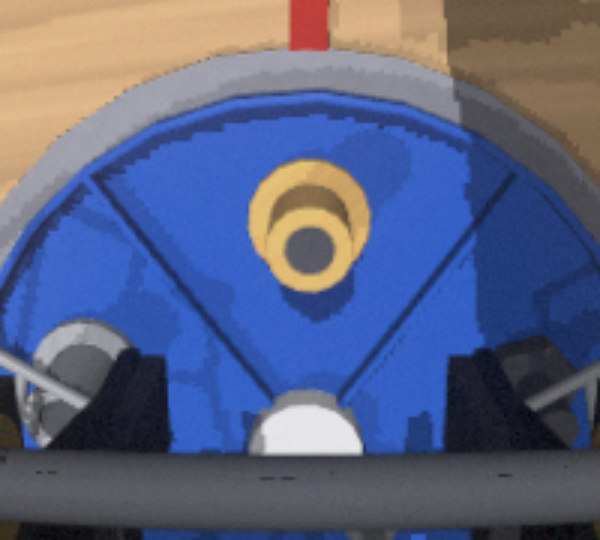

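Pointer (309,20), bushing (309,250) and compartment are aligned in the crop. Descend and grip.

```bash

python3 -m inch '[0.02,0.026,0.3,0,0,0, 0.02,0.026,0.6,0,0,0, 0.02,0.026,0.9,0,0,0]'
python3 -m inch '[0,0,0.25,0,0,0, 0,0,0.5,0,0,0, 0,0,0.7,0,0,0, 0,0,0.83,0,0,0, 0,0,0.83,0,0,0, 0,0,0.83,0,0,0]'
python3 -m inch '[0,0,0,0,0,0, 0,0,0,0,0,0, 0,0,0,0,0,0, 0,0,0,0,0,0, 0,0,0,0,0,0, 0,0,0,0,0,0, 0,0,0,0,0,0, 0,0,0,0,0,0]' 20 18
```

```text
time: 7.78
position: [0.5315, 0.1263, 0.1173]
tool_rot: [0.053, 0.999, 0.0, 0.003]
ft_force: [0.4, -0.6, 0.5]
grip_width: 0.0557
grip_force: 0.0
time: 8.28
position: [0.5291, 0.1261, 0.0506]
tool_rot: [0.053, 0.999, 0.0, 0.0]
ft_force: [-0.2, -0.5, -0.6]
grip_width: 0.0558
grip_force: 0.0
time: 8.95
position: [0.5281, 0.1261, 0.0515]
tool_rot: [0.053, 0.999, -0.0, 0.0]
ft_force: [-0.7, -0.6, 5.7]
grip_width: 0.0268
grip_force: 18.0
```

Held (26.8 mm, 18 N). Lift, come out over the pointer, then travel to the tray.

```bash

python3 -m inch '[0,0,-0.2,0,0,0, 0,0,-0.5,0,0,0, 0,0,-0.8,0,0,0, 0,0,-1,0,0,0, 0,0,-1,0,0,0]'
python3 -m inch '[0.25,0,0,0,0,0, 0.5,0,0,0,0,0, 0.8,0,0,0,0,0, 1,0,0,0,0,0, 1,0,0,0,0,0]'
python3 -m inch '[-0.02,-0.25,0,0,0,0, -0.05,-0.6,0,0,0,0, -0.075,-0.92,0,0,0,0]'
python3 -m inch '[-0.025,-0.31,0,0,0,0, -0.05,-0.62,0,0,0,0, -0.075,-0.92,0,0,0,0]'
python3 -m inch '[-0.025,-0.31,0,0,0,0, -0.05,-0.62,0,0,0,0, -0.075,-0.92,0,0,0,0]'
python3 -m inch '[-0.025,-0.31,0,0,0,0, -0.05,-0.62,0,0,0,0, -0.075,-0.92,0,0,0,0]'
python3 -m inch '[-0.025,-0.31,0,0,0,0, -0.05,-0.6,0,0,0,0, -0.07,-0.85,0,0,0,0, -0.075,-0.92,0,0,0,0, -0.075,-0.92,0,0,0,0, -0.075,-0.92,0,0,0,0]'
python3 - <<'E'
from h import *
print(totool((.439,-.233,.08)))
i=camera('wrist')[:,:,::-1];w=cal('wrist');cv2.imwrite('pics/v6.png',i);s=camera('side')[:,:,::-1]
h=cv2.cvtColor(np.ascontiguousarray(i),cv2.COLOR_BGR2HSV)
cv2.imwrite('pics/v6.png',np.hstack([cv2.resize(i[40:340,130:430],(390,390)),cv2.resize(s[220:360,170:310],(390,390))]))
E
```

```text
time: 9.37
position: [0.5297, 0.1264, 0.1336]
tool_rot: [0.053, 0.999, 0.0, 0.003]
ft_force: [0.3, 0.1, -1.0]
grip_width: 0.027
grip_force: 18.0
time: 9.78
position: [0.442, 0.1348, 0.1293]
tool_rot: [0.053, 0.999, -0.0, -0.005]
ft_force: [-0.1, -0.1, -1.4]
grip_width: 0.0268
grip_force: 18.0
time: 10.03
position: [0.4473, 0.0601, 0.1302]
tool_rot: [0.052, 0.999, -0.0, 0.0]
ft_force: [0.0, 0.3, -1.7]
grip_width: 0.027
grip_force: 18.0
time: 10.28
position: [0.4454, -0.0147, 0.1302]
tool_rot: [0.053, 0.999, -0.0, 0.0]
ft_force: [0.2, 0.0, 0.0]
grip_width: 0.0269
grip_force: 18.0
time: 10.53
position: [0.4435, -0.0888, 0.1301]
tool_rot: [0.053, 0.999, -0.0, 0.0]
ft_force: [0.3, 1.2, -2.0]
grip_width: 0.0268
grip_force: 18.0
time: 10.78
position: [0.4415, -0.1627, 0.1301]
tool_rot: [0.053, 0.999, -0.0, 0.0]
ft_force: [0.5, 0.5, -1.7]
grip_width: 0.0271
grip_force: 18.0
time: 11.28
position: [0.4389, -0.234, 0.1302]
tool_rot: [0.053, 0.999, 0.001, -0.001]
ft_force: [-0.1, -0.8, -1.8]
grip_width: 0.0269
grip_force: 18.0
[-0.001  0.012  0.628]
```

View pics/v6.png

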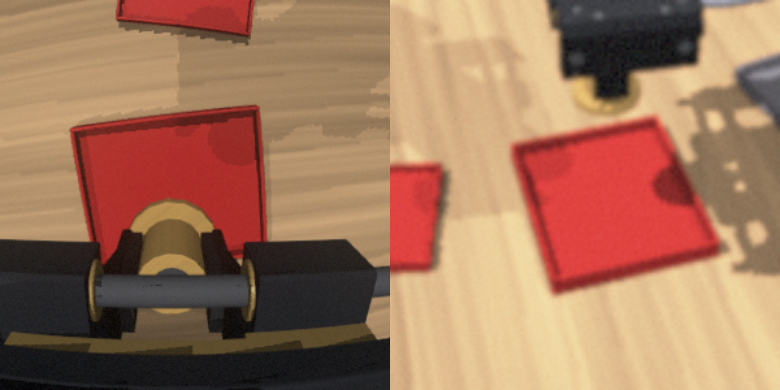

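The bushing hangs upright over the larger tray; near tray corners at wrist crop (73,128) and (258,108), side corners at crop (553,290), (718,245), (655,120), (516,147). Quick check of tray position and rim height, then descend.

```bash

python3 - <<'E'
from h import *
w=cal('wrist');s=cal('side');k=300/390
W=lambda x,y:(130+x*k,40+y*k); S=lambda x,y:(170+(x-390)*140/390,220+y*140/390)
print(tri((w,W(73,128)),(s,S(553,290))),tri((w,W(258,108)),(s,S(516,147))))
print(plane(w,W(73,128),.014),plane(w,W(258,108),.014))
E
python3 -m inch '[0,0,0.2,0,0,0, 0,0,0.5,0,0,0, 0,0,0.8,0,0,0, 0,0,0.95,0,0,0, 0,0,1,0,0,0, 0,0,1,0,0,0, 0,0,1,0,0,0]'
```

```text
(array([ 0.3873, -0.2972,  0.0026]), [0.4, 0.4]) (array([ 0.3884, -0.1669,  0.0058]), [1.9, 1.9])
[ 0.38590495 -0.29407977  0.014     ] [ 0.38568689 -0.16861539  0.014     ]
time: 11.97
position: [0.4395, -0.234, 0.0513]
tool_rot: [0.052, 0.999, -0.0, 0.0]
ft_force: [-0.8, 0.4, -0.6]
grip_width: 0.027
grip_force: 18.0
```

Tray position confirmed (centre y about −0.232, near edge x about 0.385). Underside is at about 16 mm and the floor at 3 mm; creep down watching the force.

```bash

python3 -m inch '[0,0,0.04,0,0,0, 0,0,0.08,0,0,0, 0,0,0.11,0,0,0, 0,0,0.125,0,0,0, 0,0,0.125,0,0,0, 0,0,0.125,0,0,0]'
python3 -m inch '[0,0,0.01,0,0,0, 0,0,0.02,0,0,0, 0,0,0.03,0,0,0, 0,0,0.03,0,0,0]'
```

```text
time: 12.47
position: [0.4392, -0.2346, 0.041]
tool_rot: [0.053, 0.999, 0.0, 0.0]
ft_force: [0.9, 0.4, -2.5]
grip_width: 0.0269
grip_force: 18.0
time: 12.8
position: [0.4392, -0.2346, 0.0386]
tool_rot: [0.053, 0.999, -0.0, 0.0]
ft_force: [0.4, 0.0, -0.4]
grip_width: 0.027
grip_force: 18.0
```

```bash

python3 -m inch '[0,0,0.005,0,0,0, 0,0,0.01,0,0,0, 0,0,0.01,0,0,0]'
python3 -m inch '[0,0,0.005,0,0,0, 0,0,0.01,0,0,0, 0,0,0.01,0,0,0]'
```

```text
time: 13.05
position: [0.4392, -0.2346, 0.0385]
tool_rot: [0.053, 0.999, -0.0, 0.0]
ft_force: [-0.7, 0.8, 5.3]
grip_width: 0.0269
grip_force: 18.0
time: 13.3
position: [0.4392, -0.2346, 0.0385]
tool_rot: [0.053, 0.999, -0.0, 0.0]
ft_force: [-2.5, 2.1, 12.9]
grip_width: 0.0267
grip_force: 18.0
```

Seated on the floor (upward force rising). Ease off, open, rise.

```bash

python3 -m inch '[0,0,-0.012,0,0,0, 0,0,-0.012,0,0,0]'
python3 -m inch '[0,0,0,0,0,0, 0,0,0,0,0,0, 0,0,0,0,0,0, 0,0,0,0,0,0, 0,0,0,0,0,0, 0,0,0,0,0,0]' 56
python3 -m inch '[0,0,-0.2,0,0,0, 0,0,-0.5,0,0,0, 0,0,-0.8,0,0,0, 0,0,-1,0,0,0, 0,0,-1,0,0,0]'
python3 -m inch '[0,0,-0.4,0,0,0, 0,0,-0.8,0,0,0, 0,0,-0.8,0,0,0, 0,0,-0.8,0,0,0]'
python3 - <<'E'
from h import *
i=camera('wrist')[:,:,::-1];s=camera('side')[:,:,::-1];
cv2.imwrite('pics/v7.png',np.hstack([cv2.resize(i[40:340,130:430],(390,390)),cv2.resize(s[130:350,150:370],(390,390))]))
E
```

```text
time: 13.47
position: [0.4394, -0.2347, 0.0385]
tool_rot: [0.053, 0.999, -0.0, 0.0]
ft_force: [-0.2, 2.0, 7.5]
grip_width: 0.0267
grip_force: 18.0
time: 13.97
position: [0.4392, -0.2345, 0.0377]
tool_rot: [0.053, 0.999, 0.0, -0.0]
ft_force: [0.0, -0.6, 0.2]
grip_width: 0.0538
grip_force: 0.0
time: 14.38
position: [0.4408, -0.2358, 0.1207]
tool_rot: [0.053, 0.999, -0.002, 0.003]
ft_force: [0.5, 0.0, -0.0]
grip_width: 0.0557
grip_force: 0.0
time: 14.72
position: [0.4399, -0.2351, 0.1827]
tool_rot: [0.053, 0.999, -0.001, 0.001]
ft_force: [-0.8, 0.6, 0.6]
grip_width: 0.0557
grip_force: 0.0
```

View pics/v7.png

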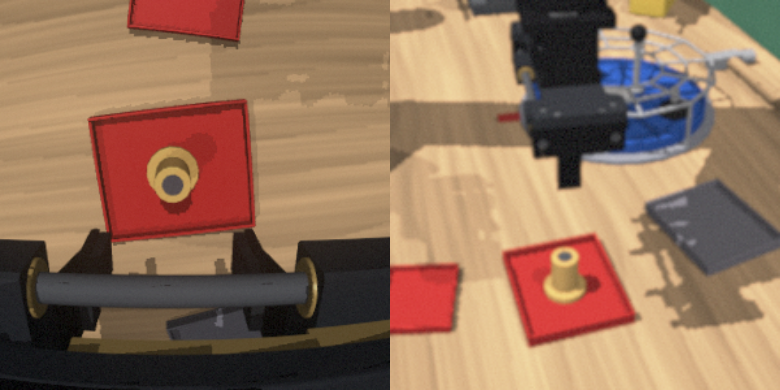

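The bushing stands upright at the centre of the larger red tray (wrist crop (173,180), side crop (565,275)), and the gripper is clear of it.

```bash
python3 -c "
from rig import *; print(hand_in())"
```

```text
the job is handed in; nothing more can be done
None
```

The brass bushing's compartment was turned to the red pointer, and the bushing now stands upright in the larger red tray, set down gently; the job was handed in at about 15 s on the robot's clock (the result was not reported back).

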